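# Run a bottom-bracket lock ring home with the pin spanner

## Robot

A 6-joint arm with a two-finger parallel gripper is mounted at the origin on the work surface. World frame = base frame: x ahead of the robot, y to its left, z up, the work surface at z = 0. Lengths are in mm, angles in degrees, forces in N, time in s.
With the tool pointing down it reaches from about 275 to 725 mm from the base axis. Payload 15.9 kg.
Tool frame: the origin (TCP) lies midway between the tips of the shut fingers; the grasp point (between the pads) lies grip_depth behind it (grip_depth is the distance from the TCP to the grasp point, in mm); z points along the fingers, y is the line along which they close (so a half turn about z gives the same grasp; the last joint's range is limited). The gripper opens to 85 mm and grips with 20 to 120 N. Pads are 22 mm wide; open, the fingers measure 114 mm over their backs; the gripper's body (76 mm by 85 mm) begins 54 mm behind the grasp point. The pads swing forward as they close: fully open they stand 13 mm farther back than shut.
Start: joints at [0, 12.198, -1.971, 75.831, 0, 90], TCP at [499.985, -0, 231.306] pointing down, gripper open.
Joint ranges: [-170.91, 170.91], [-42.67, 98.43], [-65.05, 77.54], [-120.47, 116.71], [-90, 82.35], [-180, 180]. Speed limits (degrees/s): [108.29, 108.29, 136.94, 147.25, 180, 180].

## Interface

Orientations are given as a 3x3 rotation matrix whose columns are the frame's x, y, z axes.
In Python, from plant import move_ptp, move_straight, set_joints, grip, dwell, solve_ik, read_camera, Unreachable, sign_off, read_time, read_joints, read_joint_vel, read_effort, read_ee_pos, read_eef_rot, read_force, read_torque, read_width, read_gripper_force, grip_depth gives the robot as it stands. Calls block until the motion is done:
- move_ptp(position, orientation): joint-space move of the TCP to a pose.
- move_straight(position, attitude=None, speed=150): straight line of the TCP; attitude=None keeps the orientation; speed is the mean speed in mm/s.
- set_joints(angles): joint-space move.
- grip(opening): opening from 0.0 (shut) to 1.0 (fully open); the grip force is fixed at half the most; returns when the fingers have stopped.
- dwell(seconds).
- solve_ik(position, orientation): joint angles nearest the present ones, or None.
- read_camera(name): name is "scene" or "side" or "wrist"; returns a dict with "pixels" (480x640x3 uint8, red, green, blue), "z_map" (480x640 float32, mm along the optical axis (not along the pixel's ray), 0 where there is no reading), "intrinsics" (3x3 intrinsics, pixels), "k1" (the pictures are not rectified: a ray, as slopes to the right and down, at radius r is drawn at 1 + k1 r^2 times it, then the intrinsics apply), "R" (3x3) and "t" (3): a world point X has camera coordinates R X + t; the wrist camera has in their place "hand_eye" (4x4, takes a point from camera to tool coordinates, whose origin is the TCP and whose axes are the flange's). Camera axes: x right, y down, z forward; pixel columns grow to the right and rows downward; lengths in mm; the calibration is good to about 2 mm. A picture is of the moment at which its call begins: read the wrist's pose just before it.
A pose or a line that the arm cannot do raises Unreachable and nothing moves.
- sign_off(): hands the job in; it is judged then, once.
Readings, each from a call of its own:
- read_time(): time.
- read_joints(): joint angles.
- read_joint_vel(): joint speeds.
- read_effort(): joint torques, N m.
- read_ee_pos(): TCP position.
- read_eef_rot(): TCP orientation.
- read_force(): force on the tool from outside, world axes, zero at the start.
- read_torque(): the same for the moment, N m.
- read_width(): opening from 0.0 (shut) to 1.0 (fully open).
- read_gripper_force(): force on a finger pad.
Only numpy, scipy, OpenCV 4.12 (cv2) and the standard library are available. Lean on these libraries where they do the work, as an engineer would, in place of code of your own. Each camera call takes 0.05 s, during which the arm holds its last target. There are 200 camera calls.

## Task

Take the two-pin spanner from its stand, fit both pins fully into holes of the lock ring recessed in the bicycle frame's bottom-bracket shell, and turn the ring clockwise with it until it comes up firm against its stop. Then lift the spanner out and stand it back upright in its stand, pins down, and let go. Feel for the holes with light pressure and do not force the ring, do not drop the spanner, and leave the other things on the bench where they are.

Things in the scene. Friction and masses are not known exactly. Their poses are not given: they have to be found in the camera images.
- spanner: Two-pin spanner, 0.3 kg, upright; origin midway between the pin tips, z up its axis. Steel pins 6 mm thick, 7 mm long, at x = +18 and -18 mm; head disc 52 mm diameter, z 7 to 17 mm; stem 12 mm thick, z 17 to 42 mm; black grip block 60 mm along x (in line with the pins), 14 mm along y, z 42 to 80 mm. Pinch the block across its 14 mm, firmly (40 N or more).
- spanner_face (a point): Centre of the underside of the spanner's head disc, 7 mm above the pin tips, on its axis; axes as the spanner's.
- stand: Fixed black stand of the spanner; origin at the centre of its underside, on the bench. Foot 85 x 85 x 8 mm; on it a round seat, 68 mm outside, 47 mm bore (the pins hang in it), ledge 20 mm up, within a lip 61 mm inside that rises to 26 mm.
- stand_seat (a point): Centre of the stand's ledge, 20 mm above the bench. The spanner's head disc rests on the ledge inside the lip, with about 4 mm of play around: its pin tips are then 13 mm above the bench. Any turn of the spanner in the stand is right.
- shell: Fixed bottom-bracket shell of a bicycle frame lying on its side in a bench cradle: upright aluminium tube, 68 mm outside, 59 mm inside, open rim 80 mm above the bench. Origin on its axis at bench level. Four tube stubs stick out level, tops at most 61 mm up, reaching 112 mm out: two towards its +x, two towards its -x.
- ring_face (a point): Centre of the steel lock ring's flat upper face, on the shell's axis, 72 mm above the bench, 8 mm below the rim. The ring (57 mm diameter) has four holes 90 degrees apart, centred 18 mm from the axis, 10 by 10 mm, square, 12 mm deep, with 18 mm of flat land between. These axes are the shell's and do not turn with the ring.
- ring_centre (a point): The same point as ring_face. With the pins in opposite holes the head disc comes down on the face; with the pins on lands it stays 7 mm above. Where the holes lie around the circle differs each time and no reading tells it (nor does ring_turn): look or feel for them. A touch of 3 to 8 N is enough to feel; the pins' and head's contacts together must stay below 60 N, pressing or turning.
- ring_turn (a joint): How far the lock ring is screwed in, rad, growing clockwise seen from above: 0 backed off, 0.7 firm on its stop (home). Starts between 0 and 0.2. The ring drags with about 0.15 N m (4 N at each pin) and stays where it is left; it sits on a wave spring and gives 1.5 mm downward at 10 N/mm; the pins have about 0.1 rad of play in the holes either way.
- grease_tub: Bystander: closed round tub, 64 mm diameter, 55 mm high; origin at the centre of its underside.
- spray_can: Bystander: can, 58 mm diameter, 170 mm high; origin at the centre of its underside.
- pedal: Bystander: bicycle pedal lying flat, about 82 x 112 x 26 mm; origin at the underside, in the middle of its cage.
- crank: Bystander: bare crank arm lying flat, about 195 x 40 x 20 mm, along its x; origin at the middle of its underside.
There are look-alikes about, which are no part of the job. There is more than one size of the spanner; the job needs the smallest.

How it is judged:
By the outcome, as a careful person would: the job done as asked, in the order asked, and still so for the second after the job is handed in, with the robot touching nothing.
It also fails if it takes over 72 s, if anything falls off the work surface, if the arm or the gripper's body presses on something with over 40 N, if the wrist force passes 120 N, or if a joint passes its speed limit or range.

## Working session

There is one attempt and no reset: what is moved stays moved. The work goes in short steps, each a Python script; the robot and the scene stay as the last script left them, time stands still between calls to the robot, and variables do not carry over. Pictures are saved under pics/ and viewed, at most 10 in all, crops included, and the job is handed in when it is done.

```bash
mkdir -p pics; ls; cat > h.py <<'E'
import numpy as np, cv2
from plant import *
def save(c,n): cv2.imwrite('pics/'+n,cv2.cvtColor(c['pixels'],cv2.COLOR_RGB2BGR))
def pose(c):
    if 'hand_eye' in c:
        R,p=c['_R'],c['_p']; H=np.array(c['hand_eye']); return R@H[:3,:3], R@H[:3,3]+p
    R=np.array(c['R']);return R.T,-R.T@np.array(c['t'])
def snap(n):
    if n=='wrist':
        p=np.array(read_ee_pos());R=np.array(read_eef_rot());c=dict(read_camera(n));c['_R']=R;c['_p']=p
    else: c=dict(read_camera(n))
    return c
def slopes(c,uv):
    K=np.array(c['intrinsics']);k=float(c['k1'])
    return cv2.undistortPoints(np.array(uv,float).reshape(-1,1,2),K,np.array([k,0,0,0.])).reshape(-1,2)
def ray_plane(c,uv,z):
    A,o=pose(c);s=slopes(c,uv);d=np.c_[s,np.ones(len(s))]@A.T
    return o+d*((z-o[2])/d[:,2])[:,None]
def depth_pts(c,uv):
    A,o=pose(c);uv=np.array(uv);s=slopes(c,uv);z=np.array(c['z_map'])[uv[:,1].astype(int),uv[:,0].astype(int)]
    return o+(np.c_[s,np.ones(len(s))]*z[:,None])@A.T
E
python3 - <<'E'
from h import *
for n in ('scene','side','wrist'):
    c=snap(n);save(c,n+'0.png');A,o=pose(c);print(n,o.round(),A[:,2].round(2),(c['z_map']>0).mean(),c['k1'])
    import pickle;pickle.dump(c,open(n+'0.pkl','wb'))
print(read_time(),grip_depth,np.array(read_eef_rot()).round(2).tolist())
E
```

```text
pics
scene [1185. -394.  908.] [-0.56  0.35 -0.75] 0.9958951822916666 -0.10722530594803874
side [ 406. -882.  840.] [ 0.13  0.75 -0.65] 0.9960026041666666 -0.15371499433849115
wrist [500.  81. 373.] [-0.   -0.32 -0.95] 0.9961165364583333 -0.0882508629420042
0.15 18.700000000000003 [[0.0, 1.0, -0.0], [1.0, -0.0, -0.0], [-0.0, -0.0, -1.0]]
```

View pics/scene0.png

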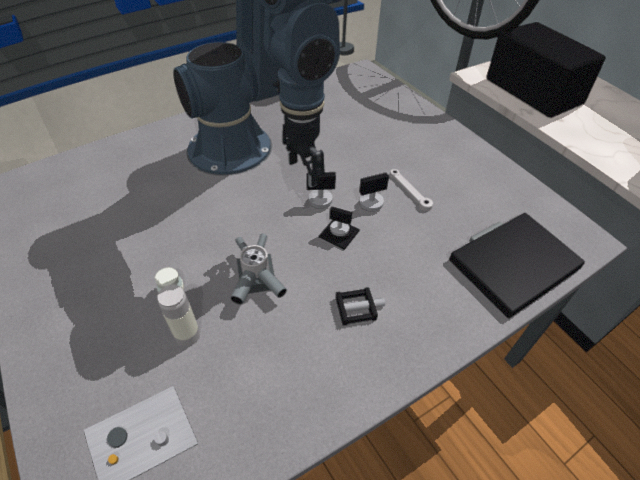

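View pics/side0.png

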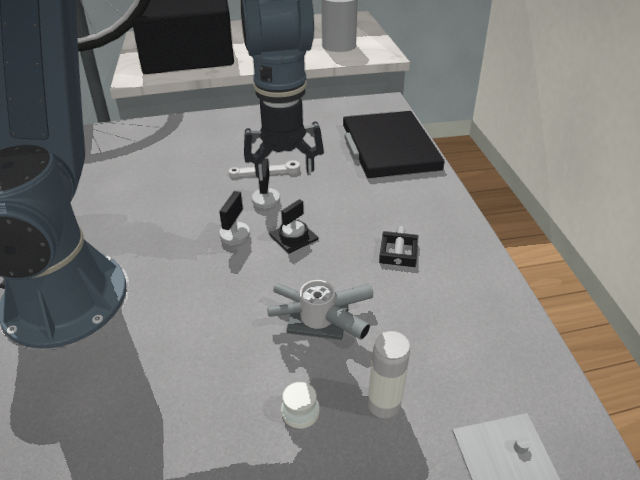

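Three spanner-like tools appear. In scene they are at (321,188), (372,190) and (340,222); in side at (233,220), (265,190) and (293,222). The one at scene (340,222) is the only one seated on a black square stand, and it looks the smallest. The shell rim is at scene (257,256) and side (318,292). Next I'll measure them and confirm in an enlarged crop.

```bash
python3 - <<'E'
from h import *
import pickle
for n,boxes in (('scene',dict(A=(305,165,338,210),B=(355,170,392,212),C=(318,203,362,250),shell=(238,240,275,275))),('side',dict(A=(215,190,255,250),B=(250,155,282,212),C=(268,198,320,252),shell=(298,278,338,300)))):
    c=pickle.load(open(n+'0.pkl','rb'))
    g=cv2.cvtColor(c['pixels'],cv2.COLOR_RGB2GRAY)
    for k,(u0,v0,u1,v1) in boxes.items():
        uu,vv=np.meshgrid(np.arange(u0,u1),np.arange(v0,v1));uv=np.c_[uu.ravel(),vv.ravel()]
        P=depth_pts(c,uv);G=g[uv[:,1],uv[:,0]]
        if k=='shell': m=(P[:,2]>74)&(P[:,2]<90)
        else: m=(P[:,2]>40)&(G<70)&(P[:,2]<110)
        Q=P[m]
        if len(Q)<5: print(n,k,'few');continue
        r=cv2.minAreaRect(Q[:,:2].astype(np.float32))
        print(n,k,len(Q),'z',np.percentile(Q[:,2],[2,98]).round(),'mean',Q.mean(0).round(),'rect',np.round(r[0]),np.round(r[1]),round(r[2]))
c=pickle.load(open('scene0.pkl','rb'))['pixels'];d=pickle.load(open('side0.pkl','rb'))['pixels']
im=np.hstack([cv2.resize(c[155:255,295:395],(400,400),interpolation=cv2.INTER_CUBIC),cv2.resize(d[155:255,220:320],(400,400),interpolation=cv2.INTER_CUBIC)])
cv2.imwrite('pics/crop1.png',im[:,:,::-1])
E
```

```text
scene A 343 z [ 59. 109.] mean [404. 123.  85.] rect [438.  92.] [ 79. 135.] 59
scene B 440 z [ 59. 109.] mean [480. 238.  89.] rect [476. 242.] [82. 21.] 80
scene C 274 z [56. 94.] mean [527.  95.  79.] rect [525.  97.] [58. 18.] 38
scene shell 164 z [74. 81.] mean [ 533. -162.   78.] rect [ 532. -163.] [64. 69.] 62
side A 449 z [ 61. 109.] mean [386. 110.  88.] rect [387. 119.] [82. 22.] 60
side B 220 z [ 58. 110.] mean [472. 227.  89.] rect [473. 242.] [84. 17.] 76
side C 321 z [56. 94.] mean [520.  95.  77.] rect [522.  98.] [61. 15.] 35
side shell 195 z [74. 82.] mean [ 532. -149.   78.] rect [ 531. -154.] [54. 67.] 78
```

View pics/crop1.png

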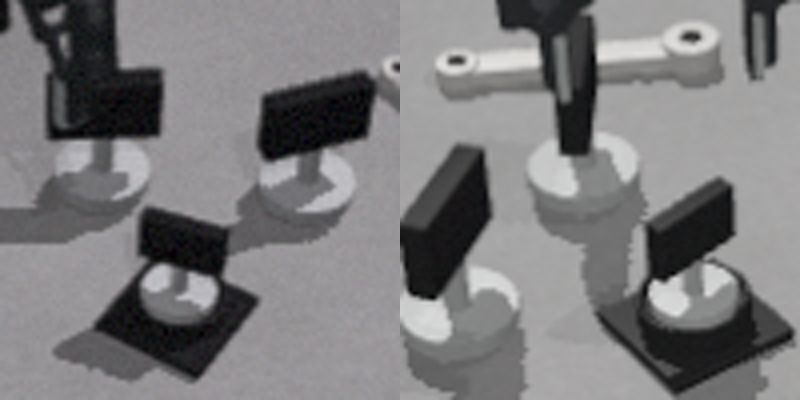

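View pics/wrist0.png

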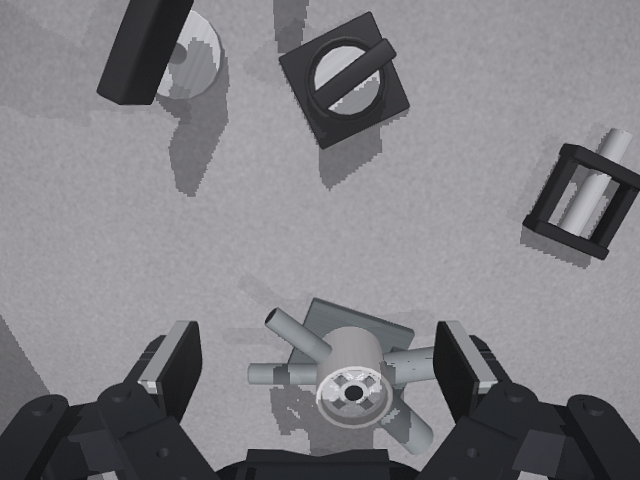

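Scene C (340,222) measures 58–61 mm along its block with the top at z≈93, which is exactly 13+80, and it sits on the black stand. A and B have 82 mm blocks, so C is the job's spanner. In the wrist view its block top is at (355,75) and the ring is at (355,393). I'll take precise block numbers from that view, then move over the ring for a close look.

```bash
cat >> h.py <<'E'
def block(c,zlo,zhi,roi,zp):
    u0,v0,u1,v1=roi;uu,vv=np.meshgrid(np.arange(u0,u1),np.arange(v0,v1));uv=np.c_[uu.ravel(),vv.ravel()]
    P=depth_pts(c,uv);g=cv2.cvtColor(c['pixels'],cv2.COLOR_RGB2GRAY)[uv[:,1],uv[:,0]]
    m=(P[:,2]>zlo)&(P[:,2]<zhi)&(g<90)
    Q=ray_plane(c,uv[m],zp)[:,:2].astype(np.float32)
    r=cv2.minAreaRect(Q);b=cv2.boxPoints(r);e=[b[1]-b[0],b[2]-b[1]];e=max(e,key=np.linalg.norm)
    return np.array(r[0]),r[1],np.degrees(np.arctan2(e[1],e[0]))%180
E
python3 - <<'E'
from h import *
import pickle
c=pickle.load(open('wrist0.pkl','rb'));print(c['intrinsics'])
print('block',block(c,89,98,(270,5,430,155),93))
s=pickle.load(open('scene0.pkl','rb'))
print('can top',depth_pts(s,[(172,297)]).round(),'tub',depth_pts(s,[(167,274)]).round())
R=np.array(read_eef_rot())
move_ptp([532,-158,190],R)
c=snap('wrist');save(c,'wrist1.png');pickle.dump(c,open('wrist1.pkl','wb'));print(read_time())
uu,vv=np.meshgrid(np.arange(640),np.arange(480));uv=np.c_[uu.ravel(),vv.ravel()]
P=depth_pts(c,uv);m=(abs(P[:,2]-80)<2.0)&(np.hypot(P[:,0]-532,P[:,1]+158)<50)
Q=P[m];A=np.c_[2*Q[:,:2],np.ones(len(Q))]
r=lambda x:np.hypot(Q[:,0]-x[0],Q[:,1]-x[1])-31.7
from scipy.optimize import least_squares
f=least_squares(r,[532,-158],loss='soft_l1');print('rim',f.x,len(Q),np.std(r(f.x)))
m=(abs(P[:,2]-72)<3)&(np.hypot(*(P[:,:2]-f.x).T)<27);print('ring face z',np.median(P[m,2]))
cx,cy=[int(x) for x in uv[m].mean(0)];print(cx,cy)
crop=c['pixels'][max(cy-75,0):cy+75,cx-100:cx+100];cv2.imwrite('pics/ring1.png',cv2.resize(crop,None,fx=4,fy=4,interpolation=cv2.INTER_CUBIC)[:,:,::-1])
E
```

```text
[[412.05907772   0.         317.19436455]
 [  0.         412.05907772 242.8841538 ]
 [  0.           0.           1.        ]]
block (array([522.7598877 , 101.30330658]), (59.39497756958008, 14.195371627807617), np.float32(37.13396))
can top [[ 618. -378.  169.]] tub [[ 458. -364.   53.]]
0.9083
rim [ 531.96532815 -159.1118429 ] 1935 1.2553942118780337
ring face z 71.4230749402669
317 235
```

View pics/ring1.png

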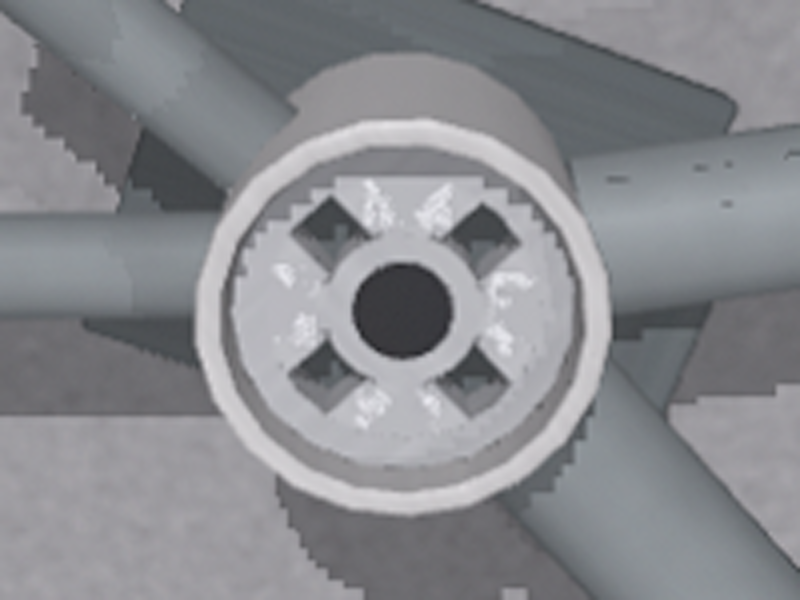

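The wrist crop shows the ring with four clear square holes at crop (332,233), (484,239), (329,377) and (474,382), and the bore at (403,310). I'll turn the tool to the insertion angle, remeasure the holes there, then measure the block from directly above.

```bash
cat >> h.py <<'E'
def Rt(deg):
    a=np.radians(deg);c,s=np.cos(a),np.sin(a);return np.array([[c,s,0],[s,-c,0],[0,0,-1.]])
def holes(c,ctr,zf=72.):
    uu,vv=np.meshgrid(np.arange(640),np.arange(480));uv=np.c_[uu.ravel(),vv.ravel()]
    X=ray_plane(c,uv,zf)[:,:2];d=np.hypot(*(X-ctr).T);g=cv2.cvtColor(c['pixels'],cv2.COLOR_RGB2GRAY).ravel()
    m=((d<25)&(d>9.5)&(g<135)).reshape(480,640).astype(np.uint8)
    m=cv2.morphologyEx(m,cv2.MORPH_OPEN,np.ones((3,3),np.uint8))
    n,l,st,cen=cv2.connectedComponentsWithStats(m)
    return [(st[i,4],ray_plane(c,[cen[i]],zf)[0,:2]) for i in range(1,n) if st[i,4]>40]
def holefit(H):
    P=np.array([h[1] for h in H]);c=P.mean(0);D=P-c;a=np.arctan2(D[:,1],D[:,0])
    return c,np.hypot(*D.T),np.degrees(np.angle(np.exp(4j*a).mean())/4)%90
E
python3 - <<'E'
from h import *
import pickle
c=pickle.load(open('wrist1.pkl','rb'))
uv=np.array([(332,233),(484,239),(329,377),(474,382)])/4+[217,160]
P=ray_plane(c,uv,72.)[:,:2];ctr=P.mean(0);print('manual',holefit([(0,p) for p in P]))
H=holes(c,ctr);print([h[0] for h in H],holefit(H) if len(H)==4 else H)
phi=holefit(H if len(H)==4 else [(0,p) for p in P])[2]
for th in (phi-90,phi,phi+90,37,37-180,37-50):
    for p in ([532,-159,107],[532,-159,190],[523,101,55]):
        q=solve_ik(p,Rt(th));print(round(th),p,None if q is None else np.round(q,0))
E
```

```text
manual (array([ 532.40116949, -159.58691415]), array([17.58678595, 17.62432207, 17.49995825, 17.38875181]), np.float64(42.5974579072559))
[np.int32(48), np.int32(198), np.int32(190), np.int32(174), np.int32(176)] [(np.int32(48), array([ 532.6241679 , -135.78007431])), (np.int32(198), array([ 520.03834871, -146.41570761])), (np.int32(190), array([ 544.80496389, -147.49432877])), (np.int32(174), array([ 518.71586073, -171.16651812])), (np.int32(176), array([ 543.74923535, -172.23263413]))]
-47 [532, -159, 107] [ -17.   22.   -7.   61.    0. -149.]
-47 [532, -159, 190] [ -17.   19.    2.   72.    0. -149.]
-47 [523, 101, 55] [  11.   22.  -16.   53.    0. -122.]
43 [532, -159, 107] [-17.  22.  -7.  61.   0. 121.]
43 [532, -159, 190] [-17.  19.   2.  72.   0. 121.]
43 [523, 101, 55] [ 11.  22. -16.  53.   0. 148.]
133 [532, -159, 107] [-17.  22.  -7.  61.   0.  31.]
133 [532, -159, 190] [-17.  19.   2.  72.   0.  31.]
133 [523, 101, 55] [ 11.  22. -16.  53.   0.  58.]
37 [532, -159, 107] [-17.  22.  -7.  61.   0. 126.]
37 [532, -159, 190] [-17.  19.   2.  72.   0. 126.]
37 [523, 101, 55] [ 11.  22. -16.  53.   0. 154.]
-143 [532, -159, 107] [-17.  22.  -7.  61.   0. -54.]
-143 [532, -159, 190] [-17.  19.   2.  72.   0. -54.]
-143 [523, 101, 55] [ 11.  22. -16.  53.   0. -26.]
-13 [532, -159, 107] [-17.  22.  -7.  61.   0. 176.]
-13 [532, -159, 190] [-17.  19.   2.  72.   0. 176.]
-13 [523, 101, 55] [  11.   22.  -16.   53.    0. -156.]
```

Choosing grasp at θ=37−180 and insertion at θ=φ−180: only a 6° turn between them, so the calibration errors cancel and joint 6 has plenty of range.

```bash
sed -i 's/(d<25)/(d<23.5)/; s/>40\]/>90]/' h.py
python3 - <<'E'
from h import *
import pickle
th=42.5-180
move_ptp([532,-159.5,185],Rt(th));dwell(.2)
c=snap('wrist');pickle.dump(c,open('wrist2.pkl','wb'))
H=holes(c,np.array([532.2,-159.5]));print([h[0] for h in H],holefit(H) if len(H)==4 else H)
move_ptp([522.8,101.3,200],Rt(37.1-180));dwell(.2)
c=snap('wrist');pickle.dump(c,open('wrist3.pkl','wb'));save(c,'wrist3.png')
uv=np.array([[320,240]]);print(depth_pts(c,uv))
print('block',block(c,89,98,(160,80,480,420),93))
print(read_time(),read_force())
E
```

```text
[np.int32(211), np.int32(200), np.int32(201), np.int32(178)] (array([ 531.71801923, -159.87097167]), array([17.63830605, 17.50059526, 17.52175155, 17.64993134]), np.float64(42.71693424337149))
[[522.20314325 101.65060754  92.03928464]]
block (array([469.6690979 , 102.19261932]), (45.363914489746094, 158.15728759765625), np.float32(178.31802))
4.425 [ 0.21395633 -0.26571976 -0.45152525]
```

View pics/wrist3.png

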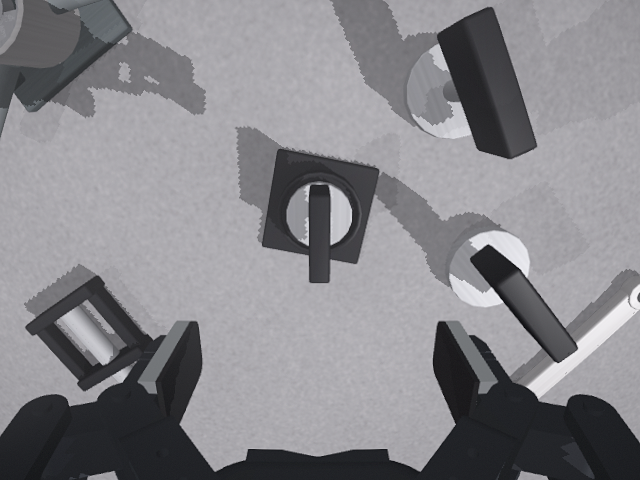

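The wrist view shows our block vertical at (318,185)–(318,283), on its stand and centred; the earlier ROI had caught a neighbour. Hole centres from the two opposed views agree within 0.5 mm. Now I'll measure with a tight ROI, then grasp and lift.

```bash
python3 - <<'E'
from h import *
import pickle
c=pickle.load(open('wrist3.pkl','rb'))
p,s,a=block(c,89,98,(290,170,350,300),93);print(p,s,a)
assert abs(max(s)-60)<4 and abs(min(s)-14)<3 and np.hypot(*(p-[522.8,101.3]))<4 and abs(a-37)<5
R=Rt(a-180);f0=read_force()
move_straight([*p,110],R,speed=150);move_straight([*p,55.3],R,speed=80)
print('f',np.round(np.array(read_force())-f0,1));grip(0.0);dwell(.2)
print('w',read_width(),read_gripper_force(),np.round(np.array(read_force())-f0,1),read_time())
move_straight([*p,65],R,speed=40);dwell(.2);print(np.round(np.array(read_force())-f0,1))
move_straight([*p,185],R,speed=200);dwell(.2)
print('w',read_width(),np.round(np.array(read_force())-f0,1),read_time())
c=snap('wrist');save(c,'wrist4.png');pickle.dump(c,open('wrist4.pkl','wb'))
E
```

```text
[521.60369873 100.91818237] (59.469635009765625, 13.554859161376953) 36.612804
f [-0.2  0.4  0.1]
w 0.1589847695503935 58.70565176010132 [-1.9  1.   5.8] 6.8583
[-0.6  1.  -2.4]
w 0.1513014811144476 [-0.7  0.3 -3.5] 8.4
```

View pics/wrist4.png

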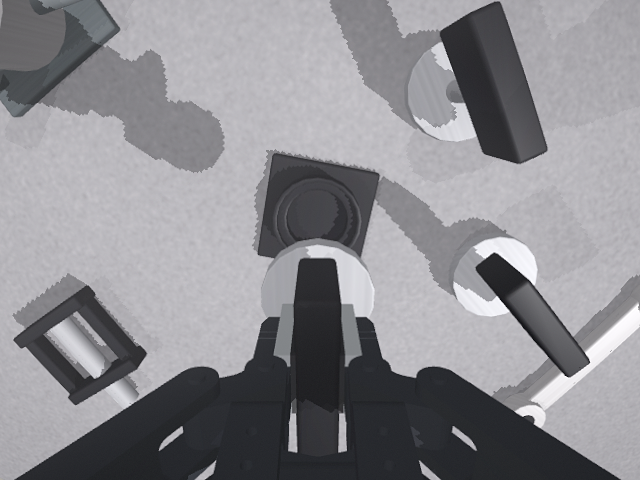

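The spanner is held upright, with the head disc at (318,275) and the empty stand at (318,220). I'll check the in-hand offset and the stand centre, then go to the ring and lower gently.

```bash
cat >> h.py <<'E'
def F(): return np.array(read_force())
def down(xy,R,z0,z1,f0,step=0.7,lim=5.):
    z=z0
    while z>z1:
        z-=step;move_straight([*xy,z],R,speed=25);f=F()-f0
        if f[2]>lim or np.hypot(*f[:2])>8: break
    return z,f
E
python3 - <<'E'
from h import *
import pickle
c=pickle.load(open('wrist4.pkl','rb'));p0=c['_p'];R0=c['_R']
d=ray_plane(c,[(318,239)],p0[2]-25.3)[0]-p0;print('disc edge in tool',R0.T@d)
t=ray_plane(c,[(317.5,178)],26.)[0];ctr=t-R0[:,0]*34;print('stand ctr (lip top edge)',ctr, 'pick',p0[:2])
l,r=ray_plane(c,[(273,220),(362,220)],26.);print('lip l/r',l.round(1),r.round(1),np.linalg.norm(l-r))
th=42.7-180;R=Rt(th);xy=[531.8,-159.7]
move_straight([*xy,185],R,speed=250)
move_straight([*xy,125],R,speed=120);dwell(.2);f0=F();np.save('f0.npy',f0)
move_straight([*xy,116],R,speed=60);print('f116',(F()-f0).round(1))
z,f=down(xy,R,116,106.9,f0);dwell(.1)
print('z',z,read_ee_pos(),f.round(1),(F()-f0).round(1),read_torque(),read_time())
E
```

```text
disc edge in tool [27.09573152  0.1978387  25.34986744]
stand ctr (lip top edge) [522.88295329 102.48446235  25.9377028 ] pick [520.97540001 100.77364145]
lip l/r [541.1  74.2  26. ] [501.1 128.1  26. ] 67.1512313209219
f116 [ 1. -0.  0.]
z 106.89999999999996 [ 531.89039802 -159.71805388  107.03430977] [0.3 0.3 4. ] [ 0.  -0.8  3.1] [ 0.03832607  0.16402637 -0.00725635] 14.1417
```

Both pins went in: TCP z is 107.0 against the seated prediction of 107.3 (a land would stop it at 114.3), with a 3–4 N touch. Now I'll turn clockwise in small steps, watching the torque.

```bash
python3 - <<'E'
from h import *
f0=np.load('f0.npy');xy=[531.8,-159.7];th0=42.7-180;z=107.0
T0=np.array(read_torque())[2];log=[];a=0;hit=False
t0=read_time()
while a<50:
    s=1.0
    a+=s;move_ptp([*xy,z],Rt(th0-a));
    T=np.array(read_torque())[2]-T0;f=F()-f0
    log.append((a,round(T,2),*f.round(1)))
    if abs(T)>0.4 or np.linalg.norm(f)>20: break
print(read_time()-t0,len(log));print(*log,sep='\n');dwell(.1);print(read_torque()[2]-T0,(F()-f0).round(1),read_ee_pos())
np.save('turn.npy',[a,T0])
E
```

```text
11.75 47
(1.0, np.float64(-0.0), np.float64(0.3), np.float64(0.1), np.float64(2.9))
(2.0, np.float64(0.01), np.float64(0.3), np.float64(0.2), np.float64(4.0))
(3.0, np.float64(-0.0), np.float64(0.7), np.float64(-0.5), np.float64(3.4))
(4.0, np.float64(-0.02), np.float64(1.0), np.float64(-0.7), np.float64(3.4))
(5.0, np.float64(-0.01), np.float64(1.0), np.float64(-0.7), np.float64(3.5))
(6.0, np.float64(-0.04), np.float64(-0.1), np.float64(-0.9), np.float64(4.3))
(7.0, np.float64(0.05), np.float64(-0.1), np.float64(1.4), np.float64(3.8))
(8.0, np.float64(0.09), np.float64(-0.5), np.float64(2.0), np.float64(3.9))
(9.0, np.float64(0.09), np.float64(-0.8), np.float64(2.1), np.float64(4.4))
(10.0, np.float64(0.13), np.float64(-0.6), np.float64(2.2), np.float64(3.9))
(11.0, np.float64(0.11), np.float64(-0.4), np.float64(2.4), np.float64(4.1))
(12.0, np.float64(0.1), np.float64(-0.3), np.float64(2.2), np.float64(4.3))
(13.0, np.float64(0.09), np.float64(-1.5), np.float64(2.8), np.float64(3.5))
(14.0, np.float64(0.1), np.float64(-2.0), np.float64(3.1), np.float64(4.6))
(15.0, np.float64(0.07
[... 1872 characters left out ...]
), np.float64(4.0))
(40.0, np.float64(0.11), np.float64(0.6), np.float64(2.5), np.float64(4.4))
(41.0, np.float64(0.06), np.float64(0.5), np.float64(3.5), np.float64(4.5))
(42.0, np.float64(0.1), np.float64(0.5), np.float64(2.3), np.float64(3.8))
(43.0, np.float64(0.1), np.float64(0.3), np.float64(2.3), np.float64(3.4))
(44.0, np.float64(0.13), np.float64(1.0), np.float64(1.8), np.float64(3.9))
(45.0, np.float64(0.1), np.float64(0.6), np.float64(2.5), np.float64(3.8))
(46.0, np.float64(0.21), np.float64(0.9), np.float64(2.1), np.float64(4.5))
(47.0, np.float64(0.46), np.float64(1.0), np.float64(2.4), np.float64(3.5))
0.425305947098055 [0.2 2.5 4. ] [ 531.81096517 -159.69107184  107.01301563]
```

The torque held at the 0.1 N m drag and rose sharply at 46–47°, which is the 7° of play plus 40°: the stop. I'll firm it up slightly, back off to mid-play, lift out and return to the stand.

```bash
python3 - <<'E'
from h import *
import pickle
a,T0=np.load('turn.npy');f0=np.load('f0.npy');xy=[531.8,-159.7];th0=42.7-180
a+=.7;move_ptp([*xy,107.0],Rt(th0-a));dwell(.3);print('firm',read_torque()[2]-T0,(F()-f0).round(1))
b=a-7.2;R=Rt(th0-b);move_ptp([*xy,107.0],R);dwell(.1);print('free',read_torque()[2]-T0,(F()-f0).round(1))
for z in (109,112,116,122):
    move_straight([*xy,z],R,speed=30);print(z,(F()-f0).round(1),end=' ')
print('w',read_width())
move_straight([*xy,185],R,speed=200)
Rp=Rt(36.6-180);s=[521.9,101.4]
move_straight([*s,185],Rp,speed=250);dwell(.2)
c=snap('wrist');save(c,'wrist5.png');pickle.dump(c,open('wrist5.pkl','wb'));print(read_time(),read_ee_pos())
E
```

```text
firm 0.6428012109939958 [-0.1  3.6  3.8]
free 0.04679340541941513 [ 0.1 -0.8  3.5]
109 [ 0.4 -0.8 -0.8] 112 [0.8 1.  1.2] 116 [-0.1 -1.4 -0.1] 122 [ 0.2  0.6 -0.4] w 0.1574166464911073
29.9333 [521.98008228 100.67344443 185.02622105]
```

View pics/wrist5.png

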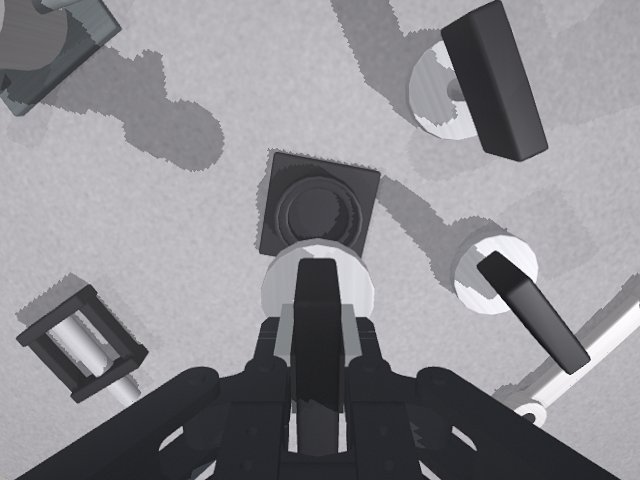

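The spanner is held exactly as before (disc edge at (318,239)), the stand is unmoved at (318,215), and the approach is aligned. Lower, release, retreat, check.

```bash
python3 - <<'E'
from h import *
R=Rt(36.6-180);s=[521.9,101.4]
dwell(.2);f0=F()
move_straight([*s,75],R,speed=150);move_straight([*s,64],R,speed=60);print((F()-f0).round(1))
z,f=down(s,R,64,54.,f0,step=.6,lim=3.)
print('z',z,f.round(1),read_ee_pos())
if z<57:
    grip(1.0);dwell(.3);print('w',read_width(),(F()-f0).round(1))
    move_straight([*s,110],R,speed=80);move_straight([*s,200],R,speed=200);dwell(.2)
    c=snap('wrist');save(c,'wrist6.png');p,sz,a=block(c,85,105,(290,170,350,300),93);print(p,sz,a)
    print(read_time())
E
```

```text
[ 0.5 -0.4 -0.4]
z 54.99999999999998 [-2.7 -0.4  9.3] [521.96165468 101.39093027  55.44549384]
w 1.0033619635242517 [-0.1 -0.3  2.7]
[522.05743408 101.09308624] (60.139930725097656, 13.476192474365234) 36.981697
37.775
```

```bash
python3 - <<'E'
from h import *
c=snap('scene');s=snap('side')
im=np.hstack([cv2.resize(x,(400,400),interpolation=cv2.INTER_CUBIC) for x in (c['pixels'][195:295,230:370][:, :140],s['pixels'][190:330,240:380])])
cv2.imwrite('pics/final.png',im[:,:,::-1])
uu,vv=np.meshgrid(np.arange(318,362),np.arange(203,250));P=depth_pts(c,np.c_[uu.ravel(),vv.ravel()]);print('block top z',np.percentile(P[:,2],98))
E
```

```text
block top z 92.04617646640932
```

View pics/final.png

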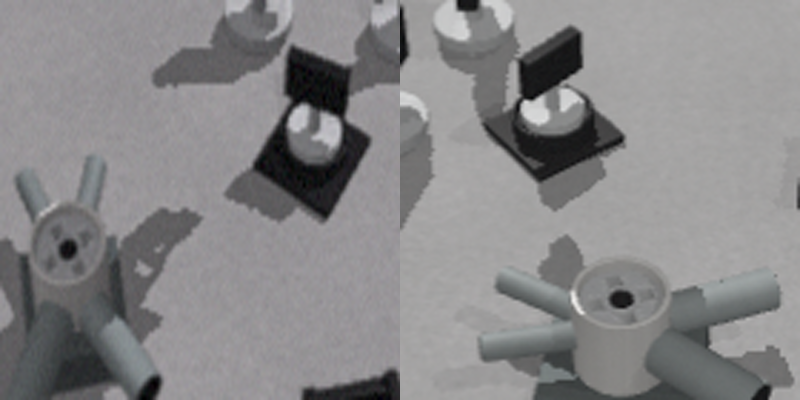

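The spanner stands upright in its stand with the block top at z≈93, and the ring's holes have turned. The gripper is clear, so I'm handing in.

```bash
python3 -c "
from plant import *
print(sign_off(),read_time())"
```

```text
the job is handed in; nothing more can be done
the job is handed in; nothing more can be done
```

The lock ring was turned clockwise until it was firm on its stop (0.64 N m, about 40° of ring travel), the smallest spanner is back upright in its stand and released, and the job was handed in at about 38 s.

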